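# Fit the spindle sleeve to the tilting turntable and clamp it with the ratchet lever

### The arm

A 6-joint arm with a two-finger parallel gripper is mounted at the origin on the work surface. World frame = base frame: x ahead of the robot, y to its left, z up, the work surface at z = 0. Lengths are in m, angles in rad, forces in N, time in s.
With the tool pointing down it reaches from about 0.375 to 0.925 m from the base axis. Payload 5.7 kg.
Tool frame: the origin (TCP) lies midway between the tips of the shut fingers; the grasp point (between the pads) lies 19 mm behind it; z points along the fingers, x is the direction in which the jaws open and shut, and the axes are right-handed (so a half turn about z gives the same grasp; the last joint's range is limited). The gripper opens to 88 mm and grips with 3 to 60 N. Pads are 20 mm wide; open, the fingers measure 115 mm over their backs; the gripper's body (75 mm by 178 mm) begins 61 mm behind the grasp point.
Start: joints at [-1.216, 0.359, 1.51, -0, 1.272, -0.115], TCP at [0.272, -0.535, 0.196] pointing down, gripper open.
Joint ranges: [-2.97, 2.97], [-1.01, 2.36], [0.21, 2.38], [-0.96, 4.11], [0.2, 2.71], [-2.98, 2.98]. Speed limits (rad/s): [2.39, 2.39, 3.14, 3.14, 3.14, 3.14].

### API

Orientations are given as a unit quaternion [x, y, z, w].
In Python, from bench import move_ptp, servo_line, goto_joints, move_gripper, sleep, inverse_kinematics, capture, PlanningError, close_job, spot_in, silhouettes, current_clock, current_joint_pos, current_qvel, current_joint_torque, current_position, current_orientation, current_force, current_torque, current_finger_gap gives the robot as it stands. Calls block until the motion is done:
- move_ptp(position, orientation): joint-space move of the TCP to a pose.
- servo_line(position, orientation=None, rate=0.15, contact_N=None): straight line of the TCP; orientation=None keeps the orientation; rate is the mean speed in m/s. With contact_N (N) it stops when the force on the tool has changed by that much, and returns True; else False.
- goto_joints(angles): joint-space move.
- move_gripper(opening): finger opening in m; the grip force is fixed at half the most; returns when the fingers have stopped.
- sleep(seconds).
- inverse_kinematics(position, orientation): joint angles nearest the present ones, or None.
- capture(name): name is "side" or "top" or "wrist"; returns a dict with "image" (400x640x3 uint8, blue, green, red), "range_z" (400x640 float32, m along the optical axis (not along the pixel's ray), 0 where there is no reading), "intrinsics" (3x3 intrinsics, pixels), "R" (3x3) and "t" (3): a world point X has camera coordinates R X + t. Camera axes: x right, y down, z forward; pixel columns grow to the right and rows downward; lengths in m; the calibration is good to about 2 mm. A picture is of the moment at which its call begins.
A pose or a line that the arm cannot do raises PlanningError and nothing moves.
- close_job(): hands the job in, once; it reports no verdict.
Trained networks look in the newest picture that a camera, given by its name, has taken for a name from the list of things; names that differ only in an ending like _2 or _b are one class to them, and where a whole thing is asked for, a point or a joint stands for the part that bears it (a point fixed in the world has none). Each returns a list of dicts, best first, with "conf" (0 to 1); they miss things now and then, are a little off and sometimes report something else, mostly with a low value. They report only what shows in the picture. A call takes as long as a camera call. They do not tell look-alikes from the thing itself.
- spot_in(camera, query): "xy" ([column, row] in pixels, amid what is visible of it).
- silhouettes(camera, query): "region" (400x640 bool, what is visible of it) and "xy" ([column, row] in pixels, amid what is visible of it).
Readings, each from a call of its own:
- current_clock(): time.
- current_joint_pos(): joint angles.
- current_qvel(): joint speeds.
- current_joint_torque(): joint torques, N m.
- current_position(): TCP position.
- current_orientation(): TCP orientation.
- current_force(): force on the tool from outside, world axes, zero at the start.
- current_torque(): the same for the moment, N m.
- current_finger_gap(): finger opening in m.
Only numpy, scipy, OpenCV 4.12 (cv2) and the standard library are available. Lean on these libraries where they do the work, as an engineer would, in place of code of your own. Each camera call takes 0.05 s, during which the arm holds its last target.

### The job

The wheel head is off the tilting turntable and its new bronze spindle sleeve is standing on the table: press the sleeve into the leaning bore until its shoulder sits flush on the round plate. Then work the ratchet lever back and forth to run the pinch bolt up fully tight, until it will go no further, and let go. Do not disturb the bowl, the palette or the wheel head.

Things in the scene. Friction and masses are not known exactly. Their poses are not given: they have to be found in the camera images.
- stand: Low dark grey-green cast turntable stand, fixed, base 240 x 170 mm. Origin: centre of the base's underside, on the table. x is level and points to the back, where the lever is; z is up. A split housing leaning 30 degrees from vertical to the front (-x) carries a bright round plate, 144 mm across, 10 mm thick; the plate's centre is 55 mm in front of the origin and 118 mm up.
- bore_mouth (a point): Centre of the bore's mouth, in the plate's upper face. z points out along the bore's axis (30 degrees from vertical, leaning to the stand's -x), y is the stand's y. Bore 31.6 mm in diameter, 56 mm deep; deeper than 12 mm its sprung wall grips the sleeve: let go there, the sleeve stays 10 mm or so proud, and needs a push of 8 to 16 N until the shoulder lands on the plate.
- sleeve: Bronze bearing sleeve, loose, standing on the table on its journal, 0.2 to 0.4 kg, 54 mm tall. Origin: centre of its lower end; z is its axis, towards the hub. From below: journal 30 mm in diameter with a 3 mm chamfer, 0 to 28 mm; shoulder 44 mm in diameter, 28 to 34 mm; hub 30 mm in diameter, 34 to 54 mm, to grip it by. Through hole 16 mm. Its turn does not matter.
- sleeve_shoulder (a point): On the sleeve's axis, 28 mm above the sleeve's origin, in the lower face of the shoulder. At home it lies on bore_mouth.
- bolt (a joint): Turn of the pinch bolt, rad: 0.1 to 0.7 at the start, solid (tight) at 3.1. It stays where it is left. Only the lever turns it, only upwards: a 15 tooth ratchet (0.42 rad a tooth) drives while the handle goes down to the back and clicks over while it comes up. It takes 0.5 N m, 4 to 6 N at the grip. Dark hex head with a yellow mark, in the lever's round head on the stand's -y side.
- lever (a joint): Swing of the ratchet lever about the bolt's level axis, rad: 0 with the handle up (0.25 rad from vertical, leaning to the stand's +x), 1.65 with it down to the back (19 degrees below level). The round plate stops it above, a levelling foot of the base below. Handle direction in the stand's frame: x = sin(0.25 + joint), z = cos(0.25 + joint).
- bolt_axis (a point): Point on the bolt's level axis (along the stand's y) in the lever's middle plane, which is 40 mm to the -y side of the bore's axis; 6 mm behind the stand's origin and 109 mm up. The lever's steel head is 54 mm across and 16 mm thick.
- lever_grip (a point): Middle of the lever's black round grip, 115 mm from bolt_axis. The grip is 22 mm in diameter and runs from 80 to 150 mm along the handle; the flat steel bar nearer the head is 14 x 11 mm.
- bowl: Small unglazed pinkish bowl, 90 mm across, 50 mm high, origin under its centre. Leave alone.
- palette: White seven-well flower-shaped ceramic palette, 180 mm across, 18 mm high, origin under its centre. Leave alone.
- wheel_head: The turntable's aluminium wheel head lying face down, 236 mm across, with its steel spindle standing up to 86 mm, origin under its centre. Leave alone.
Not all that is in view belongs to the job. Of the things that look like the sleeve, take the one that is farthest to the robot's left at the start.

How it is judged:
By the outcome, as a careful person would: the job done as asked, in the order asked, and still so for the second after the job is handed in, with the robot touching nothing.
It also fails if it takes over 64 s, if anything falls off the work surface, if the arm or the gripper's body presses on something with over 40 N, if the wrist force passes 120 N, or if a joint passes its speed limit or range.

## Working session

There is one attempt and no reset: what is moved stays moved. The work goes in short steps, each a Python script; the robot and the scene stay as the last script left them, time stands still between calls to the robot, and variables do not carry over. Pictures are saved under pics/ and viewed, and the job is handed in when it is done.

```bash
ls; mkdir -p pics
python3 - <<'E'
from bench import *
import cv2,numpy as np
for c in ["side","top","wrist"]:
    d=capture(c); cv2.imwrite(f"pics/{c}0.png",d["image"]); np.savez(f"{c}0.npz",**d)
    print(c,d["R"].round(3).tolist(),d["t"].round(3),d["intrinsics"].round(1).tolist())
    for q in ["sleeve","stand","lever","bowl","wheel_head","palette"]:
        print(q,[(r["xy"],round(r["conf"],2)) for r in spot_in(c,q)])
print(current_clock())
E
```

```text
pics
side [[-0.757, -0.654, 0.001], [-0.392, 0.453, -0.801], [0.523, -0.606, -0.599]] [0.405 0.301 0.876] [[403.9, 0.0, 318.7], [0.0, 403.9, 200.3], [0.0, 0.0, 1.0]]
sleeve [([246.8, 328.8], 0.9), ([323.9, 326.7], 0.83), ([286.6, 307.7], 0.65)]
stand [([327.7, 221.9], 0.6)]
lever [([291.8, 175.6], 0.67)]
bowl [([325.0, 220.2], 0.64), ([409.3, 183.1], 0.58)]
wheel_head [([185.9, 280.8], 0.95)]
palette [([357.2, 161.6], 0.66)]
top [[0.016, -1.0, 0.016], [-0.989, -0.018, -0.147], [0.147, -0.014, -0.989]] [-0.009  0.512  1.525] [[434.0, 0.0, 321.3], [0.0, 434.0, 203.1], [0.0, 0.0, 1.0]]
sleeve [([245.3, 234.2], 0.55), ([246.3, 259.3], 0.43)]
stand [([325.9, 194.6], 0.9)]
lever [([327.3, 157.2], 0.59)]
bowl [([412.6, 227.5], 0.74)]
wheel_head [([226.0, 158.5], 0.96)]
palette [([415.2, 160.3], 0.85)]
wrist [[0.453, -0.892, -0.0], [-0.86, -0.437, 0.263], [-0.234, -0.119, -0.965]] [-0.6   -0.031  0.39 ] [[298.6, 0.0, 319.8], [0.0, 298.6, 202.2], [0.0, 0.0, 1.0]]
sleeve []
stand []
lever []
bowl []
wheel_head []
palette []
1.05
```

View pics/side0.png

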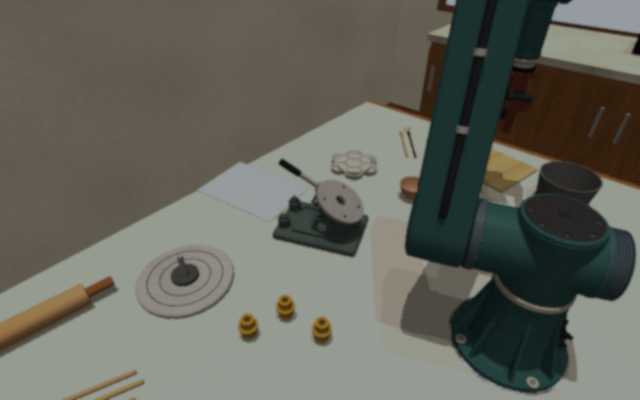

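View pics/top0.png

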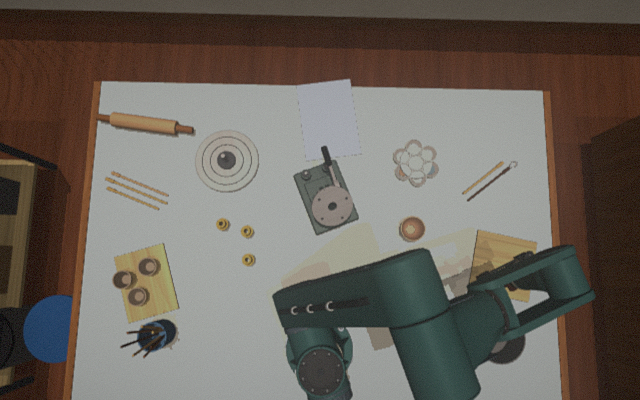

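```bash
cat > h.py <<'E'
import numpy as np, cv2
from scipy.spatial.transform import Rotation as Rn
from scipy.optimize import least_squares
def cloud(d,mask=None):
    z=d["range_z"]; K=d["intrinsics"]; v,u=np.nonzero((z>0)&(mask if mask is not None else True))
    zz=z[v,u]; c=np.stack([(u-K[0,2])*zz/K[0,0],(v-K[1,2])*zz/K[1,1],zz],1)
    return (c-d["t"])@d["R"], u, v
def proj(d,X):
    c=np.atleast_2d(X)@d["R"].T+d["t"]; p=c@d["intrinsics"].T; return p[:,:2]/p[:,2:]
E
python3 - <<'E'
from h import *
for c in ["side","top"]:
    d=dict(np.load(f"{c}0.npz")); P,u,v=cloud(d)
    for uv in ([(246,328),(323,326),(286,307),(409,183)] if c=="side" else [(245,234),(246,259),(412,227),(326,195),(327,157),(226,158),(415,160)]):
        k=np.argmin((u-uv[0])**2+(v-uv[1])**2); print(c,uv,P[k].round(3))
    im=d["image"][120:290,160:480] if c=="top" else d["image"][100:380,130:480]
    cv2.imwrite(f"pics/{c}z.png",cv2.resize(im,None,fx=2.2,fy=2.0) if 0 else cv2.resize(im,None,fx=2.1,fy=2.1,interpolation=cv2.INTER_CUBIC))
E
```

```text
side (246, 328) [0.42  0.367 0.043]
side (323, 326) [0.296 0.263 0.053]
side (286, 307) [0.392 0.275 0.047]
side (409, 183) [ 0.45  -0.348  0.028]
top (245, 234) [0.394 0.267 0.054]
top (246, 259) [0.308 0.264 0.028]
top (412, 227) [ 0.434 -0.334  0.006]
top (326, 195) [ 0.525 -0.014  0.138]
top (327, 157) [ 0.648 -0.015  0.17 ]
top (226, 158) [0.666 0.346 0.057]
top (415, 160) [ 0.684 -0.347  0.014]
```

The top view shows three sleeve look-alikes at (222,224), (247,231) and (249,260). The leftmost is (222,224). The stand is near (326,195), with its lever pointing up-image, away from the robot. Next I'll fit geometry to the depth data.

View pics/topz.png

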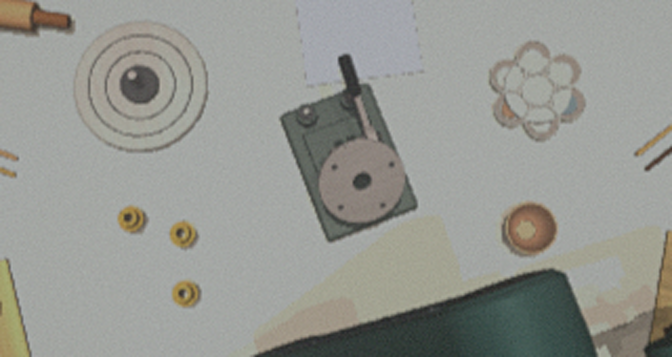

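View pics/sidez.png

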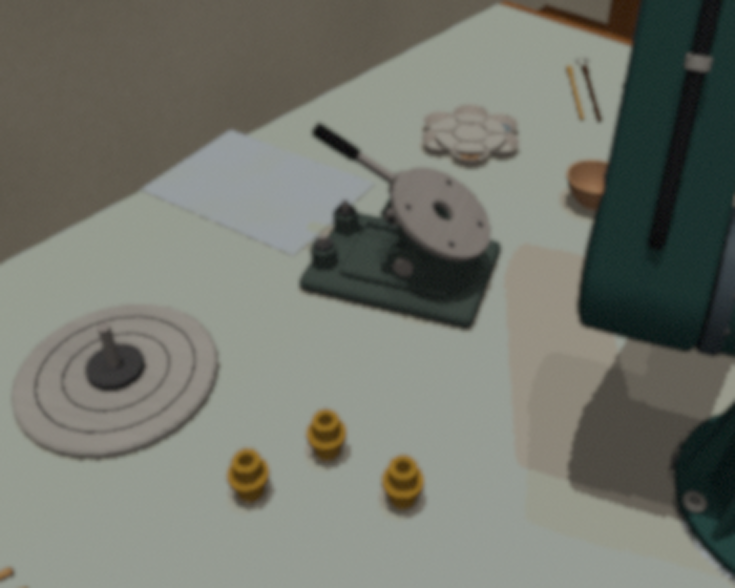

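Run:
```python
from h import *
for c in ["side","top"]:
    d=dict(np.load(f"{c}0.npz")); P,u,v=cloud(d)
    m=(np.hypot(P[:,0]-.42,P[:,1]-.362)<.04)&(P[:,2]>.006)
    Q=P[m]; print(c,"sleeve n",m.sum(),Q.mean(0).round(4), Q.min(0).round(3),Q.max(0).round(3))
    for lo,hi in [(.006,.024),(.026,.035),(.036,.058)]:
        q=Q[(Q[:,2]>lo)&(Q[:,2]<hi)]; print(lo,len(q),q.mean(0).round(4),q.min(0).round(3),q.max(0).round(3))
    # table
    m=(np.hypot(P[:,0]-.42,P[:,1]-.362)<.1)&(abs(P[:,2])<.01); print("table z",np.median(P[m,2]))
    # plate: RANSAC w/ plane normal 30deg
    m=(np.hypot(P[:,0]-.525,P[:,1]+.014)<.11)&(P[:,2]>.06)
    Q=P[m]; rng=np.random.default_rng(0); best=0
    for i in range(2000):
        a,b,e=Q[rng.choice(len(Q),3,False)]; n=np.cross(b-a,e-a); l=np.linalg.norm(n)
        if l<1e-6: continue
        n/=l; n*=np.sign(n[2])
        if abs(np.degrees(np.arccos(n[2]))-30)>8: continue
        k=abs((Q-a)@n)<.004
        if k.sum()>best: best=k.sum(); B=k
    q=Q[B]; 
    c0=q.mean(0); n=np.linalg.svd(q-c0)[2][2]; n*=np.sign(n[2])
    print("plate n",best,n.round(3),"tilt",np.degrees(np.arccos(n[2])),"yaw of -n",np.degrees(np.arctan2(-n[1],-n[0])),"c",c0.round(4),"sd",np.std((q-c0)@n))
```

```text
side sleeve n 380 [0.4242 0.3593 0.0395] [0.408 0.335 0.006] [0.451 0.378 0.056]
0.006 41 [0.4191 0.3623 0.0126] [0.413 0.348 0.006] [0.431 0.37  0.02 ]
0.026 106 [0.4211 0.361  0.0331] [0.408 0.335 0.027] [0.451 0.378 0.035]
0.036 204 [0.4268 0.3575 0.0488] [0.414 0.339 0.036] [0.444 0.377 0.056]
table z 0.00010544028818285694
plate n 1397 [-0.465 -0.184  0.866] tilt 30.01102239894771 yaw of -n 21.551720451116335 c [ 0.4865 -0.0288  0.1186] sd 0.0014326134092833918
top sleeve n 128 [0.4273 0.3521 0.0378] [0.389 0.329 0.006] [0.449 0.387 0.06 ]
0.006 15 [0.4153 0.3543 0.0107] [0.389 0.329 0.006] [0.436 0.387 0.024]
0.026 41 [0.4277 0.3508 0.0312] [0.409 0.332 0.026] [0.449 0.373 0.035]
0.036 60 [0.4294 0.3521 0.0481] [0.415 0.331 0.036] [0.448 0.374 0.058]
table z -0.0005049812762844092
plate n 1025 [-0.459 -0.193  0.867] tilt 29.859754662730328 yaw of -n 22.86083106432244 c [ 0.4903 -0.0352  0.119 ] sd 0.002032255104847453
```

The plate fit gives a 30° tilt and a stand yaw of about 22°. Before moving I'll check that every planned pose is reachable.

```bash
cat >> h.py <<'E'
def stand(mouth,psi):
    """returns Rs, origin from mouth and yaw"""
    Rs=Rn.from_euler('z',psi).as_matrix(); 
    # plate centre is 55mm in front, 118 up (upper-face centre taken as mouth)
    return Rs, np.array(mouth)-Rs@np.array([-.055,0,.118])
def quat(z,x):
    z=z/np.linalg.norm(z); x=x-z*(x@z); x=x/np.linalg.norm(x)
    return Rn.from_matrix(np.stack([x,np.cross(z,x),z],1)).as_quat()
E
python3 - <<'E'
from bench import *
from h import *
mouth=np.array([.488,-.032,.119]); psi=np.radians(22.2)
Rs,o=stand(mouth,psi); print("o",o)
n=Rs@[-.5,0,.866]; ys=Rs[:,1]
print(current_position(),current_orientation(), Rn.from_quat(current_orientation()).as_matrix().round(2).tolist())
f=lambda p,q:(lambda r:None if r is None else np.round(r,2))(inverse_kinematics(list(p),list(q)))
for sg in(1,-1):
  for h in (.007,.06,.15): print("ins",sg,h,f(mouth+n*h,quat(-n,sg*ys)))
for ang in range(0,360,30):
  a=np.radians(ang); print("grasp",ang,f([.425,.358,.036],quat(np.array([0,0,-1.]),np.array([np.cos(a),np.sin(a),0]))))
b=o+Rs@[.006,-.040,.109]
for sg in(1,-1):
 for off in (0,.4,.8,1.2):
  print("lever",sg,off,end=' ')
  for j in np.linspace(0,1.65,8):
   a=.25+j; hd=Rs@[np.sin(a),0,np.cos(a)]; g=b+.115*hd
   t=a+off-0.0 if False else a
   at=np.clip(a,off,9) # tool dir angle
   d=Rs@[np.cos(at),0,-np.sin(at)]
   r=f(g+.010*d,quat(d,sg*ys)); print('-' if r is None else 'ok',end=' ')
  print()
# fixed tool directions
for sg in(1,-1):
 for at in (.4,.7,1.0,1.3,1.57):
  print("fixed",sg,at,end=' ')
  for j in np.linspace(0,1.65,8):
   a=.25+j; hd=Rs@[np.sin(a),0,np.cos(a)]; g=b+.115*hd
   d=Rs@[np.cos(at),0,-np.sin(at)]
   r=f(g+.010*d,quat(d,sg*ys)); print('-' if r is None else 'ok',end=' ')
  print()
print(current_clock())
# lever points
for c in ["side","top"]:
    d=dict(np.load(f"{c}0.npz")); P,u,v=cloud(d); s=(P-o)@Rs
    m=(abs(s[:,1]+.04)<.035)&(s[:,2]>.10)&(s[:,0]>.03)&(s[:,0]<.25); q=s[m]
    print(c,m.sum(), [ (q[k].round(3).tolist()) for k in np.argsort(q[:,0])[::12]])
E
```

```text
o [ 0.53892288 -0.01121876  0.001     ]
[ 0.27162538 -0.53496688  0.19641374] [ 8.52264418e-01 -5.23111228e-01 -4.82211883e-05 -4.22548915e-05] [[0.45, -0.89, -0.0], [-0.89, -0.45, 0.0], [-0.0, -0.0, -1.0]]
ins 1 0.007 None
ins 1 0.06 None
ins 1 0.15 None
ins -1 0.007 [-0.58  0.15  2.23  0.82  0.6  -0.04]
ins -1 0.06 [-0.65  0.02  2.2   0.68  0.75  0.06]
ins -1 0.15 [-0.8  -0.17  2.12  0.56  1.05  0.13]
grasp 0 [ 0.58  0.49  1.77 -0.    0.88  0.58]
grasp 30 [ 0.58  0.49  1.77 -0.    0.88  0.05]
grasp 60 [ 0.58  0.49  1.77 -0.    0.88 -0.47]
grasp 90 [ 0.58  0.49  1.77 -0.    0.88 -1.  ]
grasp 120 [ 0.58  0.49  1.77 -0.    0.88 -1.52]
grasp 150 [ 0.58  0.49  1.77 -0.    0.88 -2.04]
grasp 180 [ 0.58  0.49  1.77 -0.    0.88 -2.57]
grasp 210 None
grasp 240 [ 0.58  0.49  1.77 -0.    0.88  2.67]
grasp 270 [ 0.58  0.49  1.77 -0.    0.88  2.15]
grasp 300 [ 0.58  0.49  1.77 -0.    0.88  1.62]
grasp 330 [ 0.58  0.49  1.77 -0.    0.88  1.1 ]
lever 1 0 - ok ok ok ok ok ok ok 
lever 1 0.4 ok ok ok ok ok ok ok ok 
lever 1 0.8 ok ok ok ok ok ok ok ok 
lever 1 1.2 ok ok ok ok ok ok ok ok 
lever -1 0
[... 760 characters left out ...]
.158], [0.08, -0.035, 0.148], [0.085, -0.032, 0.159], [0.088, -0.032, 0.151], [0.092, -0.044, 0.167], [0.095, -0.037, 0.167], [0.1, -0.042, 0.173], [0.103, -0.034, 0.157], [0.108, -0.031, 0.168], [0.112, -0.049, 0.176], [0.114, -0.033, 0.175], [0.118, -0.034, 0.164], [0.122, -0.046, 0.182], [0.126, -0.034, 0.182], [0.13, -0.045, 0.185]]
top 178 [[0.031, -0.041, 0.122], [0.041, -0.044, 0.14], [0.052, -0.045, 0.138], [0.062, -0.045, 0.142], [0.072, -0.049, 0.157], [0.08, -0.052, 0.151], [0.085, -0.05, 0.163], [0.091, -0.052, 0.164], [0.098, -0.051, 0.168], [0.103, -0.035, 0.171], [0.108, -0.048, 0.173], [0.113, -0.042, 0.177], [0.12, -0.052, 0.179], [0.125, -0.036, 0.18], [0.13, -0.053, 0.18]]
```

Run:
```python
from bench import *
from h import *
a=np.radians(30); q=quat(np.array([0,0,-1.]),np.array([np.cos(a),np.sin(a),0]))
r0=quat(np.array([0,0,-1.]),np.array([.45,-.89,0]))
move_ptp([.30,-.40,.40],list(r0)); move_ptp([.43,.28,.36],list(q)); 
move_ptp([.425,.357,.17],list(q))
d=capture("wrist"); np.savez("w1.npz",**d)
print(current_clock(),current_position())
for s in silhouettes("wrist","sleeve"):
    print(s["xy"],s["conf"],s["region"].sum())
im=d["image"].copy(); cv2.imwrite("pics/w1.png",im)
P,u,v=cloud(d)
m=(np.hypot(P[:,0]-.425,P[:,1]-.357)<.04)
for lo,hi in [(.025,.038),(.047,.062)]:
    Q=P[m&(P[:,2]>lo)&(P[:,2]<hi)]; 
    (cx,cy),r=cv2.minEnclosingCircle((Q[:,:2]*1000).astype(np.float32)); print(lo,len(Q),Q.mean(0).round(4),"circ",cx,cy,r, "bbox mid",((Q.min(0)+Q.max(0))/2).round(4), (Q.max(0)-Q.min(0)).round(4))
```

```text
5.3583 [0.42667906 0.35730807 0.17177162]
[184.9, 206.1] 0.95 1351
[321.9, 193.3] 0.73 1105
[266.6, 244.1] 0.58 1139
0.025 548 [0.4293 0.3594 0.0333] circ 431.83380126953125 355.10400390625 21.969745635986328 bbox mid [0.4318 0.3551 0.0315] [0.043  0.0437 0.0128]
0.047 479 [0.4316 0.3559 0.0529] circ 432.0335998535156 355.378662109375 14.89580249786377 bbox mid [0.4318 0.3553 0.051 ] [0.0291 0.0296 0.0079]
```

View pics/w1.png

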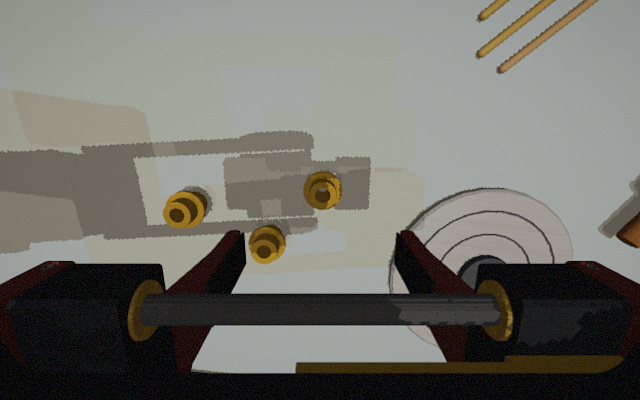

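The wrist view shows the target at (322,190) between the fingers, centre about (0.432, 0.355). The two look-alikes are at (266,244) and (185,206). I'll grasp the target now.

Run:
```python
from bench import *
from h import *
q=list(current_orientation()); print(current_position(),current_force().round(2) if hasattr(current_force(),'round') else current_force())
a=np.radians(30); q=list(quat(np.array([0,0,-1.]),np.array([np.cos(a),np.sin(a),0])))
move_gripper(.062)
servo_line([.432,.3553,.10],q,rate=.2)
print(current_position())
servo_line([.432,.3553,.038],q,rate=.1,contact_N=6)
print("pre",current_position(),current_force())
move_gripper(0)
print("gap",current_finger_gap(),current_force(),current_clock())
servo_line([.432,.3553,.15],q,rate=.15)
sleep(.2)
print(current_position(),current_finger_gap(),current_force(),current_clock())
d=capture("wrist"); np.savez("w2.npz",**d); cv2.imwrite("pics/w2.png",d["image"])
print(np.c_[Rn.from_quat(current_orientation()).as_matrix()].round(3).tolist())
```

```text
[0.42682134 0.35737444 0.1720612 ] [-0.09 -0.62 -0.07]
[0.43187564 0.35526723 0.10000881]
pre [0.43247798 0.35563872 0.03857402] [0.62220148 0.69245881 0.08826474]
gap 0.00020980643567076356 [-0.15541952  0.4903531  -0.14688798] 8.2917
[0.43134976 0.35487067 0.14890088] 0.00037267873010885525 [ 0.20041568 -0.4589705   0.15723584] 9.3917
[[0.866, 0.5, -0.001], [0.5, -0.866, -0.001], [-0.002, 0.0, -1.0]]
```

View pics/w2.png

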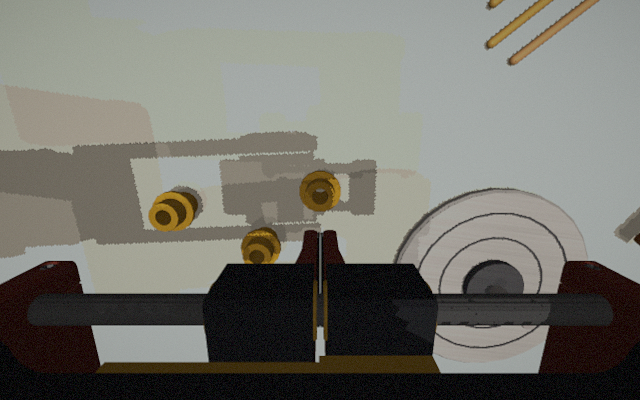

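Run:
```python
from bench import *
from h import *
for k,p in (("w1",[.4267,.3573,.1718]),("w2",[.4313,.3549,.1489])):
    d=dict(np.load(k+".npz")); print(k,"TCP px",proj(d,p),"under",proj(d,[p[0],p[1],.054]),"campos",-d["R"].T@d["t"])
    P,u,v=cloud(d)
    m=(np.hypot(P[:,0]-.432,P[:,1]-.355)<.05)&(P[:,2]>.047)&(P[:,2]<.065)
    Q=P[m]; print(cv2.minEnclosingCircle((Q[:,:2]*1000).astype(np.float32)),len(Q),Q[:,2].max(),u[m].mean(),v[m].mean())
    for uv in ((325,240),(300,240),(340,240)):
        i=np.argmin((u-uv[0])**2+(v-uv[1])**2); print(uv,u[i],v[i],P[i].round(4))
print(Rn.from_quat(current_orientation()).as_matrix().round(3).tolist())
d=capture("side"); cv2.imwrite("pics/s1.png",cv2.resize(d["image"][150:400,100:450],None,fx=2,fy=2)); np.savez("s1.npz",**d)
```

```text
w1 TCP px [[318.82037846 232.138621  ]] under [[318.84365311 191.54272404]] campos [0.39082236 0.41964074 0.35863991]
((432.0335998535156, 355.378662109375), 14.89580249786377) 479 0.054945406707557404 322.2546972860125 194.6346555323591
(325, 240) 325 240 [ 4.720e-01  2.946e-01 -1.000e-04]
(300, 240) 300 240 [0.4439 0.2788 0.0008]
(340, 240) 340 240 [ 4.888e-01  3.042e-01 -2.000e-04]
w2 TCP px [[317.92016401 231.52833013]] under [[318.59221833 196.62532033]] campos [0.39662978 0.41773759 0.33649015]
((431.9273986816406, 355.1118469238281), 15.105024337768555) 551 0.05527556092614206 319.41379310344826 195.73139745916515
(325, 240) 325 240 [0.4294 0.3663 0.1896]
(300, 240) 300 240 [ 0.4456  0.2844 -0.0009]
(340, 240) 340 240 [ 0.4876  0.3086 -0.0009]
[[0.866, 0.5, -0.001], [0.5, -0.866, -0.001], [-0.002, 0.0, -1.0]]
```

View pics/s1.png

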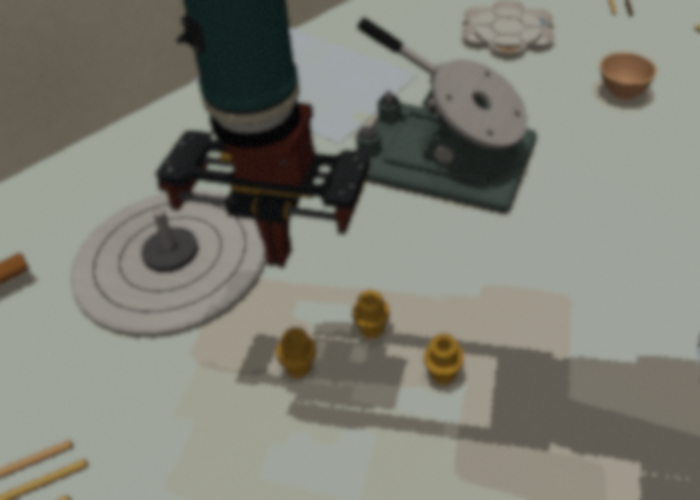

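Run:
```python
from bench import *
from h import *
d=dict(np.load("s1.npz")); p=np.array(current_position()); print(p,current_finger_gap(),current_joint_pos(),current_clock())
print("TCP in side",proj(d,p),"crop",(proj(d,p)-[100,150])*2, "sleeve top crop",(proj(d,[.432,.355,.054])-[100,150])*2)
P,u,v=cloud(d)
for c in ((.432,.355),):
    m=(np.hypot(P[:,0]-c[0],P[:,1]-c[1])<.06)&(P[:,2]>.01)
    Q=P[m]; print(len(Q),Q.min(0),Q.max(0))
    m=(np.hypot(P[:,0]-c[0],P[:,1]-c[1])<.04)&(P[:,2]>.1)&(P[:,2]<.2); Q=P[m]; print("fingers",len(Q),Q[np.argsort(Q[:,2])[:15]].round(3).tolist())
    m=(np.hypot(P[:,0]-c[0],P[:,1]-c[1])<.03)&(P[:,2]>.01)&(P[:,2]<.06); print(P[m].mean(0),m.sum())
t=capture("top"); np.savez("t1.npz",**t); cv2.imwrite("pics/t1.png",cv2.resize(t["image"][130:300,150:400],None,fx=3,fy=3))
```

```text
[0.43162616 0.35506465 0.14926131] 0.000547482988195436 [ 5.64794303e-01  3.48810627e-01  1.65559949e+00 -4.95409540e-06
  1.13853932e+00  4.12086873e-02] 9.4917
TCP in side [[240.80832007 287.96742947]] crop [[281.61664014 275.93485895]] sleeve top crop [[291.78697878 336.09921439]]
7780 [0.37231341 0.29536759 0.01005616] [0.49036915 0.41345256 0.624941  ]
fingers 122 [[0.432, 0.368, 0.175], [0.43, 0.367, 0.176], [0.42, 0.363, 0.176], [0.428, 0.366, 0.176], [0.426, 0.365, 0.176], [0.424, 0.364, 0.177], [0.432, 0.368, 0.177], [0.418, 0.362, 0.177], [0.421, 0.362, 0.178], [0.427, 0.365, 0.178], [0.432, 0.37, 0.178], [0.422, 0.364, 0.178], [0.419, 0.361, 0.179], [0.429, 0.367, 0.179], [0.425, 0.364, 0.179]]
[0.42428248 0.35908853 0.04038925] 367
```

View pics/t1.png

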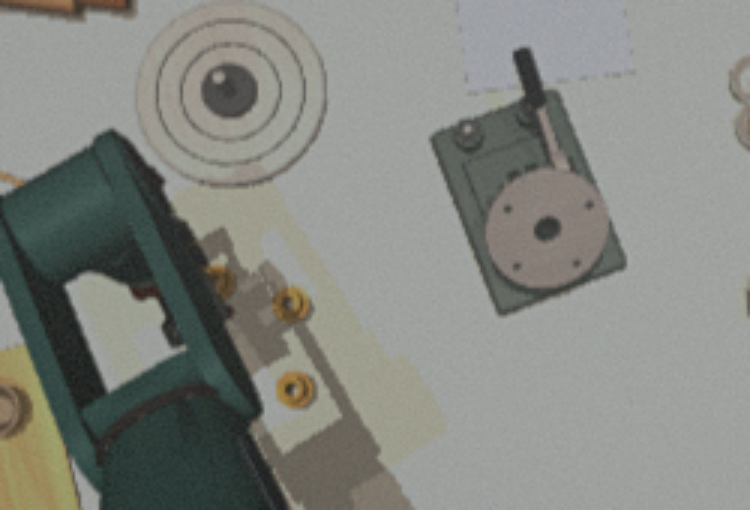

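Run:
```python
from bench import *
from h import *
p=np.array(current_position()); Rt=Rn.from_quat(current_orientation()).as_matrix()
out=[]
for k in("s1","w2"):
    d=dict(np.load(k+".npz")); im=d["image"].copy()
    im=cv2.resize(im,None,fx=4,fy=4,interpolation=cv2.INTER_CUBIC)
    for off,col in ((0,(0,0,255)),(-.024,(0,255,0))):
        for sx in (-1,1):
            c=np.array([[0,-.01,off],[sx*.0135,-.01,off],[sx*.0135,.01,off],[0,.01,off],[0,-.01,off],[0,-.01,off-.03],[sx*.0135,-.01,off-.03],[sx*.0135,-.01,off]])
            X=p+c@Rt.T; uv=((proj(d,X)+.5)*4-.5).round().astype(int); cv2.polylines(im,[uv.reshape(-1,1,2)],False,col,1)
    c=((proj(d,p-[0,0,-.0])+.5)*4).astype(int)[0]
    out.append(im[c[1]-200:c[1]+150,c[0]-190:c[0]+190])
cv2.imwrite("pics/ov.png",np.hstack(out))
```

```text
(no output)
```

View pics/ov.png

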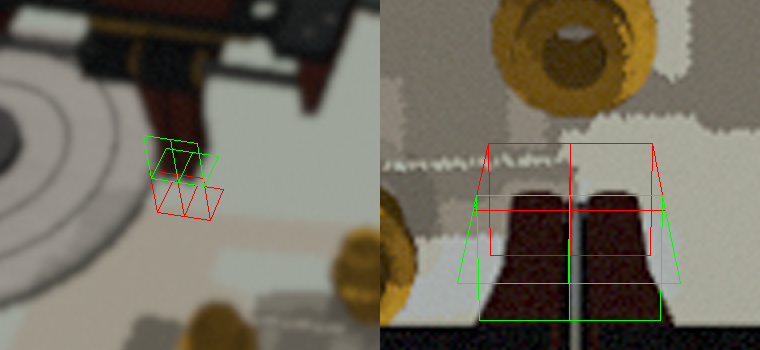

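The overlay shows the real fingertips about 22–24 mm short of the stated TCP. Both cameras agree, and so does the missed grip, where the fingers closed just above the hub. I'll regrasp lower. If the offset is wrong, the finger gap will show it.

Run:
```python
from bench import *
from h import *
a=np.radians(30); q=list(quat(np.array([0,0,-1.]),np.array([np.cos(a),np.sin(a),0])))
move_gripper(.06)
servo_line([.432,.3553,.06],q,rate=.2)
r=servo_line([.432,.3553,.015],q,rate=.06,contact_N=5)
print("pre",r,current_position(),current_force())
d=capture("wrist"); np.savez("w3.npz",**d); cv2.imwrite("pics/w3.png",d["image"])
move_gripper(0)
print("gap",current_finger_gap(),current_force(),current_clock())
d=capture("side"); cv2.imwrite("pics/s2.png",cv2.resize(d["image"][200:370,150:350],None,fx=3,fy=3)); np.savez("s2.npz",**d)
```

```text
pre False [0.43217978 0.35539832 0.01506498] [ 0.55088137 -0.53151506  0.20560048]
gap 0.029463391132246025 [-0.66441646 -1.62111138  2.89352914] 12.7083
```

View pics/s2.png

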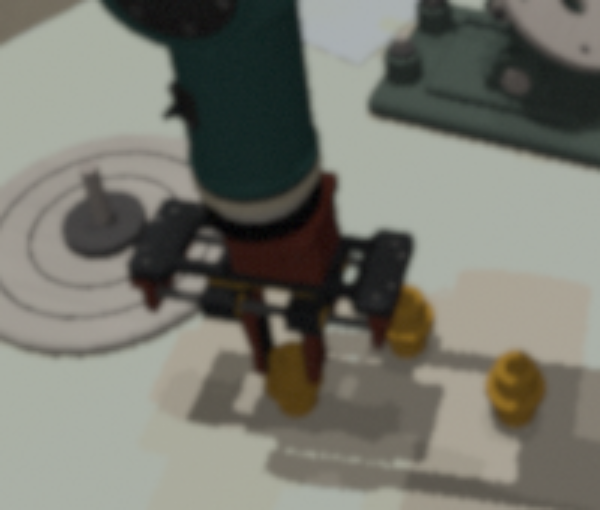

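View pics/w3.png

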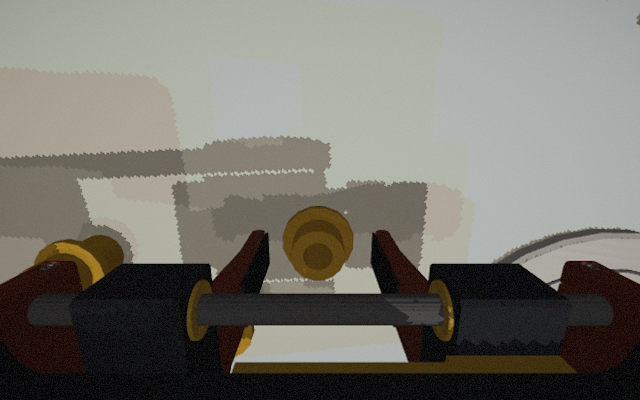

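Gap is 29.5 mm, which matches the 30 mm hub, so the right sleeve is gripped. Next I'll lift it, go to a viewing pose along the bore axis and measure the plate with the wrist camera.

Run:
```python
from bench import *
from h import *
mouth=np.array([.488,-.032,.119]); psi=np.radians(22.2)
Rs,o=stand(mouth,psi); n=Rs@[-.5,0,.8660254]; ys=Rs[:,1]
q=quat(-n,-ys); tgt=mouth+n*.165
a=np.radians(30); q0=list(quat(np.array([0,0,-1.]),np.array([np.cos(a),np.sin(a),0])))
servo_line([.432,.3553,.12],q0,rate=.2)
print("gap",current_finger_gap(),current_force())
move_ptp([.42,.25,.30],q0)
move_ptp(list(tgt),list(q))
sleep(.3)
print(current_clock(),current_position(),tgt,current_finger_gap(),current_force())
d=capture("wrist"); np.savez("w4.npz",**d); cv2.imwrite("pics/w4.png",d["image"])
d=capture("side"); np.savez("s4.npz",**d); cv2.imwrite("pics/s4.png",cv2.resize(d["image"][50:300,200:500],None,fx=2.3,fy=2.3))
np.savez("pose4.npz",p=current_position(),q=current_orientation())
```

```text
gap 0.029455983345861782 [-0.88606576 -0.06568061 -4.0748363 ]
16.0083 [ 0.41181611 -0.06269857  0.26190923] [ 0.41161568 -0.06317186  0.26189419] 0.029151417862379465 [-0.48122938  0.02051384 -3.44180257]
```

View pics/w4.png

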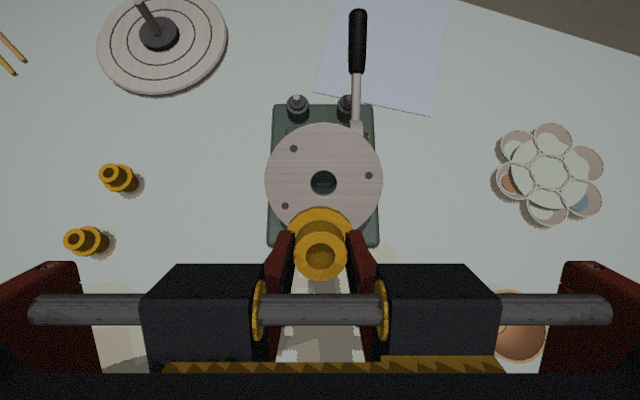

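View pics/s4.png

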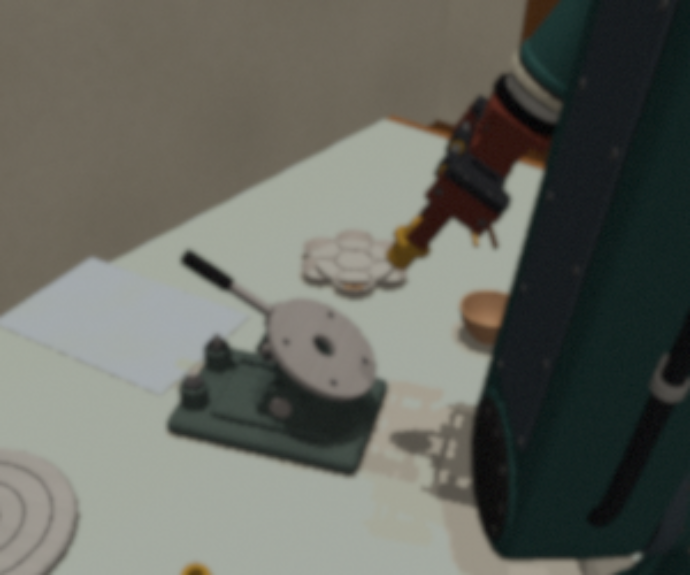

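```bash
cat >> h.py <<'E'
def plate(d,c0,n0,rad=.085,tol=.004):
    P,u,v=cloud(d); n=n0; c=np.array(c0,float)
    Q=P[(np.linalg.norm(P-c,axis=1)<rad)&(abs((P-c)@n)<.012)]
    rng=np.random.default_rng(0); best=0
    for i in range(500):
        a,b,e=Q[rng.choice(len(Q),3,False)]; m=np.cross(b-a,e-a); l=np.linalg.norm(m)
        if l<1e-5: continue
        m=m/l*np.sign(m[2])
        if m@n0<.98: continue
        k=(abs((Q-a)@m)<.003).sum()
        if k>best: best=k; A,M=a,m
    for _ in range(3):
        q=Q[abs((Q-A)@M)<.003]; A=q.mean(0); M=np.linalg.svd(q-A,full_matrices=False)[2][2]; M*=np.sign(M[2])
    e1=np.cross(M,[0,0,1.]); e1/=np.linalg.norm(e1); e2=np.cross(M,e1)
    # refine centre: circle LSQ on outer boundary per-angle
    uv=np.c_[(q-A)@e1,(q-A)@e2]
    (cx,cy),r=cv2.minEnclosingCircle((uv*1000).astype(np.float32)); mec=A+e1*cx/1000+e2*cy/1000
    c=np.array([cx,cy])/1000
    for _ in range(3):
        th=np.arctan2(*(uv-c).T[::-1]); rr=np.linalg.norm(uv-c,axis=1); B=[]
        for b in np.linspace(-np.pi,np.pi,73)[:-1]:
            k=(th>=b)&(th<b+np.pi/36)
            if k.sum()>3: B.append(uv[k][np.argmax(rr[k])])
        B=np.array(B); w=abs(np.linalg.norm(B-c,axis=1)-.071)<.004; B=B[w]
        s=least_squares(lambda x:np.linalg.norm(B-x[:2],axis=1)-x[2],[*c,.072],loss='soft_l1',f_scale=.001).x; c=s[:2]
    ctr=A+e1*c[0]+e2*c[1]
    # hole: ray-plane the dark pixels
    K=d["intrinsics"]; vv,uu=np.mgrid[0:400,0:640]
    rays=np.stack([(uu-K[0,2])/K[0,0],(vv-K[1,2])/K[1,1],np.ones_like(uu,float)],-1)@d["R"]; C=-d["R"].T@d["t"]
    t=((A-C)@M)/(rays@M); X=C+rays*t[...,None]
    g=d["image"].mean(2); near=np.linalg.norm(X-ctr,axis=2)
    ref=np.median(g[(near>.022)&(near<.035)]); dk=(near<.022)&(g<.6*ref)
    hole=X[dk].mean(0); 
    return dict(n=M,centre=ctr,r=s[2],mec=mec,mr=r,hole=hole,nh=int(dk.sum()),hr=np.sqrt(dk.sum()/np.pi)*0,nq=len(q),nb=len(B),ref=ref)
E
python3 - <<'E'
from h import *
n0=np.array([-.463,-.189,.866])
for k in("w4","s4","t1","s1","w4"):
    d=dict(np.load(k+".npz")); r=plate(d,[.488,-.032,.119],n0)
    print(k,{a:np.round(b,4).tolist() for a,b in r.items()},"yaw",np.degrees(np.arctan2(-r["n"][1],-r["n"][0])).round(2),"tilt",np.degrees(np.arccos(r["n"][2])).round(2))
# sleeve in hand
d=dict(np.load("w4.npz")); z=np.load("pose4.npz"); Rt=Rn.from_quat(z["q"]).as_matrix(); P,u,v=cloud(d)
L=(P-z["p"])@Rt
m=(np.hypot(L[:,0],L[:,1])<.03)&(L[:,2]>-.06)&(L[:,2]<.03)&(v>200)&(v<300)
print(m.sum()); Q=L[m]
h,e=np.histogram(Q[:,2],bins=18); print(list(zip(e.round(4),h)))
im=d["image"]; hsv=cv2.cvtColor(im,cv2.COLOR_BGR2HSV)
au=(hsv[...,1]>120)&(hsv[...,0]>12)&(hsv[...,0]<35)
g=m&au[v,u]; Q=L[g]; 
for lo,hi in((-.043,-.037),(-.023,-.016)):
    q=Q[(Q[:,2]>lo)&(Q[:,2]<hi)]; print(lo,len(q),q.mean(0).round(4),cv2.minEnclosingCircle((q[:,:2]*1000).astype(np.float32)), np.median(q[:,2]))
E
```

```text
w4 {'n': [-0.4634, -0.1896, 0.8657], 'centre': [0.4902, -0.0348, 0.1175], 'r': 0.0713, 'mec': [0.4903, -0.0349, 0.1175], 'mr': 71.8622, 'hole': [0.4912, -0.0348, 0.118], 'nh': 503, 'hr': 0.0, 'nq': 8751, 'nb': 59, 'ref': 135.0} yaw 22.25 tilt 30.04
s4 {'n': [-0.4635, -0.1869, 0.8662], 'centre': [0.4876, -0.0332, 0.1185], 'r': 0.0706, 'mec': [0.4887, -0.0334, 0.119], 'mr': 73.3488, 'hole': [0.4887, -0.0335, 0.119], 'nh': 39, 'hr': 0.0, 'nq': 1346, 'nb': 72, 'ref': 130.0} yaw 21.96 tilt 29.98
t1 {'n': [-0.4659, -0.1917, 0.8638], 'centre': [0.4891, -0.0359, 0.1181], 'r': 0.0702, 'mec': [0.4893, -0.0367, 0.1181], 'mr': 72.4853, 'hole': [0.4913, -0.0347, 0.1196], 'nh': 45, 'hr': 0.0, 'nq': 819, 'nb': 66, 'ref': 128.3333} yaw 22.36 tilt 30.25
s1 {'n': [-0.4623, -0.1865, 0.8669], 'centre': [0.4877, -0.033, 0.1186], 'r': 0.0707, 'mec': [0.4892, -0.0327, 0.1195], 'mr': 73.4162, 'hole': [0.4886, -0.0334, 0.119], 'nh': 39, 'hr': 0.0, 'nq': 1340, 'nb': 71, 'ref': 125.0} yaw 21.97 tilt 29.9
w4 {'n': [-0.4634, -0.1896, 0.8657], 'centre': [0.4902, -0.0348, 0.1175], 'r': 0.0713, 'mec': [0.4903, -0.0
[... 371 characters left out ...]
), (np.float64(-0.0402), np.int64(1571)), (np.float64(-0.0369), np.int64(354)), (np.float64(-0.0336), np.int64(267)), (np.float64(-0.0303), np.int64(237)), (np.float64(-0.027), np.int64(198)), (np.float64(-0.0237), np.int64(139)), (np.float64(-0.0204), np.int64(822)), (np.float64(-0.0171), np.int64(248)), (np.float64(-0.0138), np.int64(73)), (np.float64(-0.0105), np.int64(36)), (np.float64(-0.0072), np.int64(28)), (np.float64(-0.0039), np.int64(20))]
-0.043 1411 [-0.0002 -0.0019 -0.038 ] ((-0.5263012051582336, -4.208321571350098), 17.606962203979492) -0.03790372079884275
-0.023 1088 [-0.0002 -0.013  -0.0182] ((-0.3822486698627472, -10.033807754516602), 19.23931312561035) -0.01787366568638204
```

Run:
```python
from h import *
d=dict(np.load("w4.npz")); z=np.load("pose4.npz"); Rt=Rn.from_quat(z["q"]).as_matrix(); P,u,v=cloud(d)
L=(P-z["p"])@Rt
hsv=cv2.cvtColor(d["image"],cv2.COLOR_BGR2HSV); au=(hsv[...,1]>110)&(hsv[...,0]>10)&(hsv[...,0]<38)
for name,zz,ri,ro in(("hubtop",-.038,.008,.015),("shoulder",-.018,.0155,.022)):
    m=au[v,u]&(abs(L[:,2]-zz)<.002)&(np.hypot(L[:,0],L[:,1])<.03); q=L[m]
    f=lambda c:(lambda r:np.maximum(0,r-ro)+np.maximum(0,ri-r))(np.linalg.norm(q[:,:2]-c,axis=1))
    best=min(((f(np.array([a,b]))**2>1e-6).sum(),a,b) for a in np.arange(-.004,.0041,.0005) for b in np.arange(-.005,.0051,.0005))
    s=[(a,b) for a in np.arange(-.004,.0041,.0005) for b in np.arange(-.005,.0051,.0005) if (f(np.array([a,b]))**2>1e-6).sum()<=best[0]+10]
    c=q.mean(0); nn=np.linalg.svd(q-c,full_matrices=False)[2][2]
    print(name,len(q),best,np.mean(s,0),len(s),q.min(0).round(4),q.max(0).round(4),"normal",(nn*np.sign(nn[2])).round(3))
cv2.imwrite("pics/w4z.png",cv2.resize(d["image"][100:300,230:420],None,fx=3.5,fy=2.9) )
```

```text
hubtop 1566 (np.int64(4), np.float64(-0.0005), np.float64(-0.001500000000000003)) [ 9.29316148e-20 -1.42857143e-03] 14 [-0.0148 -0.0165 -0.04  ] [ 0.0198  0.0135 -0.036 ] normal [-0.018  0.009  1.   ]
shoulder 972 (np.int64(67), np.float64(-0.0005), np.float64(-0.0005000000000000039)) [-0.0005     -0.00035714] 7 [-0.0196 -0.0227 -0.02  ] [ 0.0189  0.0073 -0.016 ] normal [-0.018  0.016  1.   ]
```

View pics/w4z.png

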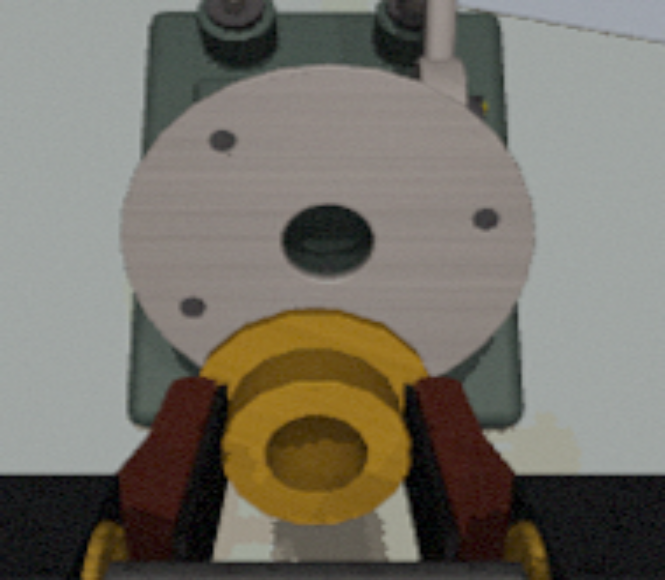

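Sleeve sits straight in the hand, offset by about 1 mm. The three cameras put the mouth at about (0.490, −0.0345, 0.118). Inserting with contact monitoring.

Run:
```python
from bench import *
from h import *
M=np.array([.4899,-.0346,.1178]); psi=np.radians(22.2)
Rs,o=stand(M,psi); n=Rs@[-.5,0,.8660254]; ys=Rs[:,1]
q=quat(-n,-ys); Rt=Rn.from_quat(q).as_matrix(); lat=-Rt@np.array([-.0003,-.001,0])
T=lambda s:list(M+lat+n*(s+.015))
def st(t):
    p=np.array(current_position()); f=np.array(current_force()); 
    print(t,"s=%.4f"%((p-M-lat)@n-.015),"lat",((p-M-lat)@Rt)[:2].round(4),"F tool",(f@Rt).round(2),"gap %.4f"%current_finger_gap(),"t %.2f"%current_clock())
st("start")
servo_line(T(.012),list(q),rate=.15); st("near")
r=servo_line(T(-.011),list(q),rate=.03,contact_N=5); print(r); st("entry")
d=capture("wrist"); np.savez("w5.npz",**d); cv2.imwrite("pics/w5.png",d["image"])
```

```text
start s=0.1513 lat [-0.0037 -0.0011] F tool [0.47 1.23 3.63] gap 0.0296 t 16.11
near s=0.0124 lat [ 0.0003 -0.0003] F tool [0.12 0.88 2.4 ] gap 0.0292 t 17.19
False
entry s=-0.0110 lat [ 0.0001 -0.    ] F tool [0.78 1.13 3.47] gap 0.0288 t 18.11
```

View pics/w5.png

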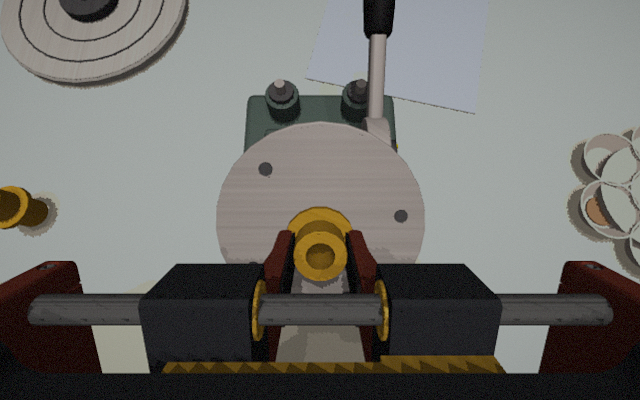

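The sleeve slid 11 mm into the bore without contact. Now press it home.

Run:
```python
from bench import *
from h import *
M=np.array([.4899,-.0346,.1178]); psi=np.radians(22.2)
Rs,o=stand(M,psi); n=Rs@[-.5,0,.8660254]; ys=Rs[:,1]
q=quat(-n,-ys); Rt=Rn.from_quat(q).as_matrix(); lat=-Rt@np.array([-.0003,-.001,0])
T=lambda s:list(M+lat+n*(s+.015))
def st(t):
    p=np.array(current_position()); f=np.array(current_force()); 
    print(t,"s=%.4f"%((p-M-lat)@n-.015),"lat",((p-M-lat)@Rt)[:2].round(4),"F tool",(f@Rt).round(2),"gap %.4f"%current_finger_gap(),"t %.2f"%current_clock())
r=servo_line(T(-.022),list(q),rate=.03,contact_N=32); print(r); st("mid")
if not r:
    r=servo_line(T(-.033),list(q),rate=.02,contact_N=30); print(r); st("seat")
d=capture("wrist"); np.savez("w6.npz",**d); cv2.imwrite("pics/w6.png",d["image"])
d=capture("side"); np.savez("s6.npz",**d); cv2.imwrite("pics/s6.png",cv2.resize(d["image"][100:280,240:440],None,fx=3.2,fy=3.2,interpolation=cv2.INTER_CUBIC))
```

```text
False
mid s=-0.0223 lat [ 0.0007 -0.0001] F tool [ 3.81  1.87 10.55] gap 0.0291 t 18.68
True
seat s=-0.0281 lat [ 0.0004 -0.0001] F tool [-0.19 -0.71  1.98] gap 0.0291 t 19.07
```

View pics/s6.png

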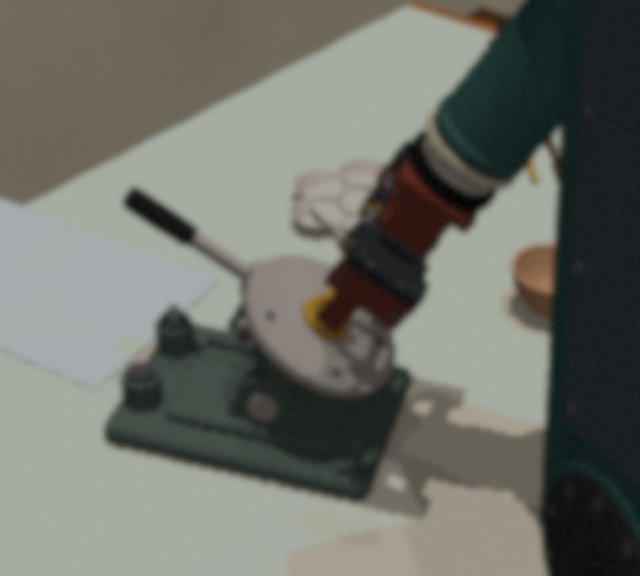

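The push stopped at s = −28.1 mm, exactly where the shoulder should seat. I'll release, back off, verify the seating, then measure the lever.

Run:
```python
from bench import *
from h import *
M=np.array([.4899,-.0346,.1178]); psi=np.radians(22.2)
Rs,o=stand(M,psi); n=Rs@[-.5,0,.8660254]; ys=Rs[:,1]
q=quat(-n,-ys); Rt=Rn.from_quat(q).as_matrix(); lat=-Rt@np.array([-.0003,-.001,0])
T=lambda s:list(M+lat+n*(s+.015))
def st(t):
    p=np.array(current_position()); f=np.array(current_force()); 
    print(t,"s=%.4f"%((p-M-lat)@n-.015),"lat",((p-M-lat)@Rt)[:2].round(4),"F tool",(f@Rt).round(2),"gap %.4f"%current_finger_gap(),"t %.2f"%current_clock())
r=servo_line(T(-.032),list(q),rate=.03,contact_N=28); print(r); st("again")
move_gripper(.05); st("open")
servo_line(T(.07),list(q),rate=.15); st("back")
d=capture("wrist"); np.savez("w7.npz",**d); cv2.imwrite("pics/w7.png",d["image"])
P,u,v=cloud(d); pl=plate(d,M,n); print({k:np.round(x,4).tolist() for k,x in pl.items()})
L=(P-pl["centre"])@Rt; h=-L[:,2]; r=np.hypot(L[:,0],L[:,1])
for lo,hi in ((.016,.0215),(.009,.0145),(.03,.06)):
    k=(r>lo)&(r<hi)&(abs(h)<.06); print(lo,hi,k.sum(),np.percentile(h[k],[5,25,50,75,95]).round(4))
for name in("w4","w7","s1","t1"):
    d=dict(np.load(name+".npz")); P,u,v=cloud(d); S=(P-o)@Rs
    g=d["image"].mean(2)[v,u]
    m=(abs(S[:,1]+.04)<.03)&(S[:,0]>.075)&(S[:,0]<.17)&(S[:,2]>.12)&(S[:,2]<.26)&(g<60)
    if m.sum()>10:
        q_=S[m]; c=q_.mean(0); w=np.linalg.svd(q_-c,full_matrices=False)[2][0]; w*=np.sign(w[2])
        print(name,m.sum(),c.round(4),w.round(3),"a from axis",np.arctan2(w[0],w[2]).round(3),"a from bolt",np.arctan2(c[0]-.006,c[2]-.109).round(3))
    for y in(-.05,.05):
        m=(S[:,0]>.07)&(S[:,0]<.13)&(S[:,1]*np.sign(y)>.02)&(abs(S[:,1])<.085)&(S[:,2]>.035)&(S[:,2]<.09)
        if m.sum()>5: print(name,"foot",m.sum(),np.median(S[m],0).round(3),S[m].min(0).round(3),S[m].max(0).round(3))
```

```text
True
again s=-0.0311 lat [ 0.0003 -0.0008] F tool [-0.03 -1.75  2.37] gap 0.0290 t 19.38
open s=-0.0310 lat [ 0.0006 -0.0004] F tool [-0.25 -0.3   0.2 ] gap 0.0501 t 19.93
back s=0.0697 lat [-0.0002  0.0003] F tool [-0.82 -0.05  0.11] gap 0.0501 t 20.75
{'n': [-0.4634, -0.1895, 0.8657], 'centre': [0.4902, -0.0349, 0.1175], 'r': 0.0713, 'mec': [0.4901, -0.0351, 0.1174], 'mr': 71.8043, 'hole': [0.4887, -0.0356, 0.1165], 'nh': 410, 'hr': 0.0, 'nq': 15141, 'nb': 66, 'ref': 136.3333}
0.016 0.0215 551 [0.0044 0.0054 0.0059 0.0064 0.0071]
0.009 0.0145 561 [0.02   0.0254 0.0259 0.0263 0.027 ]
0.03 0.06 9151 [-0.0011 -0.0004  0.      0.0005  0.0012]
w4 1037 [ 0.1039 -0.0398  0.1717] [0.876 0.005 0.482] a from axis 1.068 a from bolt 1.002
w4 foot 291 [ 0.091 -0.034  0.052] [ 0.079 -0.043  0.035] [ 0.113 -0.023  0.069]
w4 foot 458 [0.091 0.039 0.051] [0.079 0.022 0.035] [0.114 0.057 0.069]
w7 1217 [ 0.0949 -0.0396  0.1665] [ 0.869 -0.002  0.495] a from axis 1.053 a from bolt 0.996
w7 foot 449 [ 0.091 -0.035  0.052] [ 0.08  -0.044  0.035] [ 0.113 -0.023  0.069]
w7 foot 662 [0.091 0.038 0.051] [0.079 0.022 0.035] [0.113 0.057 0.069]
s1 115 [ 0.1025 -0.0331  0.1702] [0.878 0.01  0.479] a from axis 1.072 a from bolt 1.005
s1 foot 123 [ 0.092 -0.031  0.051] [ 0.079 -0.052  0.036] [ 0.113 -0.02   0.069]
s1 foot 134 [0.093 0.049 0.051] [0.078 0.028 0.036] [0.112 0.06  0.07 ]
t1 91 [ 0.1026 -0.0397  0.1725] [ 0.887 -0.009  0.461] a from axis 1.091 a from bolt 0.989
t1 foot 52 [ 0.09  -0.034  0.053] [ 0.078 -0.046  0.038] [ 0.111 -0.023  0.074]
t1 foot 81 [0.092 0.04  0.052] [0.078 0.023 0.038] [0.112 0.056 0.071]
```

View pics/w7.png

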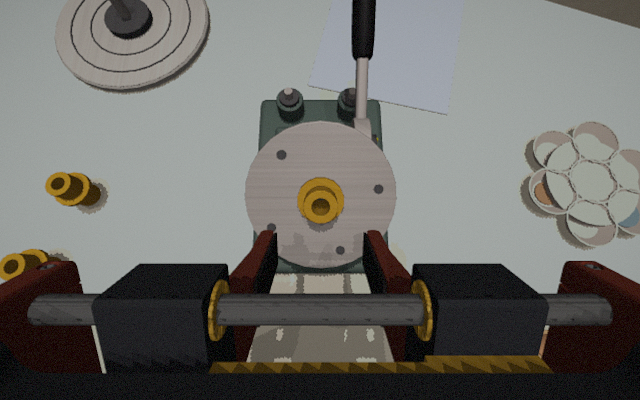

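Seating is verified: shoulder top 5.9 mm and hub top 25.9 mm above the plate, against nominal 6 and 26. The lever is at about a = 1.07 (joint about 0.82). I'll grip it 130 mm out, clear of the foot.

```bash
cat >> h.py <<'E'
M0=np.array([.4899,-.0346,.1178]); PSI=np.radians(22.2)
Rs0,o0=stand(M0,PSI); B0=o0+Rs0@np.array([.006,-.040,.109])
def lev(a,at=None,r=.130,adv=.036):
    at=np.clip(a,.75,1.8) if at is None else at
    h=Rs0@[np.sin(a),0,np.cos(a)]; d=Rs0@[np.cos(at),0,-np.sin(at)]
    return list(B0+r*h+adv*d), list(quat(d,-Rs0[:,1]))
E
python3 - <<'E'
from bench import *
from h import *
a=1.07
p,q=lev(a,adv=-.05); servo_line(p,q,rate=.25)
print(current_position(),p,current_clock())
p,q=lev(a); r=servo_line(p,q,rate=.12,contact_N=6)
print(r,np.array(current_position())-p,current_force())
d=capture("wrist"); cv2.imwrite("pics/w8.png",d["image"]); np.savez("w8.npz",**d)
if not r:
    move_gripper(0); print("gap",current_finger_gap(),current_force(),current_clock())
d=capture("side"); cv2.imwrite("pics/s8.png",cv2.resize(d["image"][80:280,220:440],None,fx=3,fy=3,interpolation=cv2.INTER_CUBIC))
E
```

```text
[ 0.64316297 -0.01400241  0.2136525 ] [np.float64(0.6448477308160385), np.float64(-0.014569584484559623), np.float64(0.21507617498744352)] 21.75
False [ 5.17701021e-05 -1.84063483e-04  5.14155753e-04] [-0.45869558 -0.4218249  -0.5192645 ]
gap 0.019870571268377983 [ 0.15198986 -2.49307118 -0.01347259] 23.2417
```

View pics/w8.png

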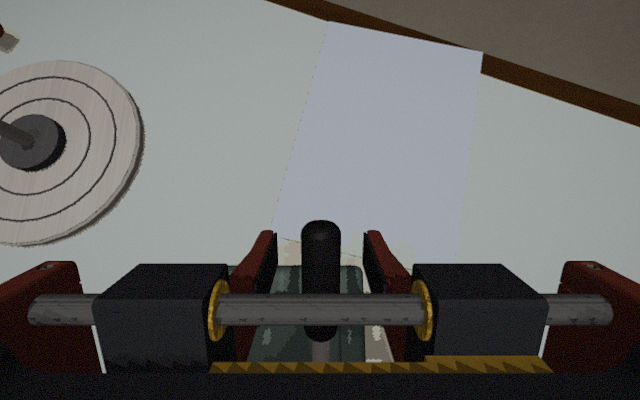

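View pics/s8.png

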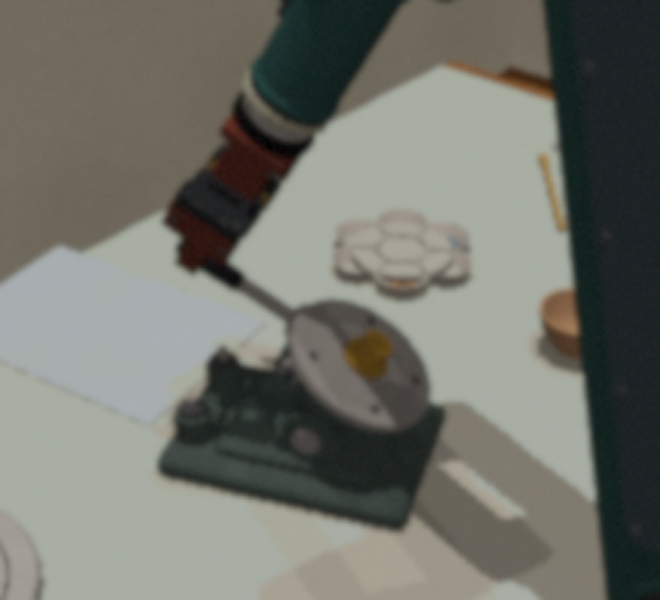

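The gap is 19.9 mm, which is less than the grip's 22 mm, so the pads only hold the upper chord. I'll regrip deeper.

Run:
```python
from bench import *
from h import *
move_gripper(.032)
p,q=lev(1.07,adv=.048); r=servo_line(p,q,rate=.08,contact_N=6)
move_gripper(0); print(r,"gap",current_finger_gap(),current_force(),current_clock())
def rep(j,at):
    f=np.array(current_force())@Rs0; a=j
    print("a %.2f tang %.1f rad %.1f y %.1f | dp %s gap %.4f t %.2f"%(a,f[0]*np.cos(a)-f[2]*np.sin(a),f[0]*np.sin(a)+f[2]*np.cos(a),f[1],(np.array(current_position())-p).round(4),current_finger_gap(),current_clock()))
for a in (1.3,1.53,1.76):
    p,q=lev(a,adv=.048); r=servo_line(p,q,rate=.1,contact_N=18); print(r,end=' '); rep(a,a)
    if r: break
d=capture("side"); cv2.imwrite("pics/s9.png",cv2.resize(d["image"][80:280,220:440],None,fx=3,fy=3,interpolation=cv2.INTER_CUBIC))
```

```text
False gap 0.02051271821209524 [ 0.7528704  -2.45476817 -1.14643841] 24.3667
False a 1.30 tang -1.6 rad -2.7 y -3.8 | dp [ 0.     -0.0006 -0.0003] gap 0.0204 t 24.89
False a 1.53 tang -0.6 rad -2.9 y -3.2 | dp [-0.0002 -0.0007 -0.0006] gap 0.0203 t 25.36
False a 1.76 tang -0.5 rad -2.7 y -3.8 | dp [-0.0004 -0.0008 -0.0007] gap 0.0201 t 25.82
```

View pics/s9.png

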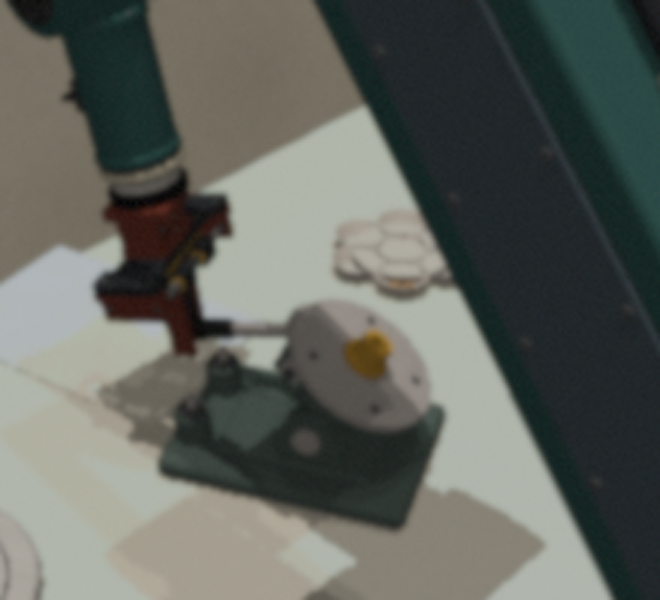

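```bash
cat >> h.py <<'E'
import bench
def rep(a,p,r):
    f=np.array(bench.current_force())@Rs0
    print(r,"a %.2f tang %.1f rad %.1f y %.1f | dp %s gap %.4f t %.2f"%(a,f[0]*np.cos(a)-f[2]*np.sin(a),f[0]*np.sin(a)+f[2]*np.cos(a),f[1],(np.array(bench.current_position())-p).round(4),bench.current_finger_gap(),bench.current_clock()))
def sweep(a0,a1,nseg,rate,cN,adv=.048):
    for a in np.linspace(a0,a1,nseg+1)[1:]:
        p,q=lev(a,adv=adv); r=bench.servo_line(p,q,rate=rate,contact_N=cN); rep(a,p,r)
        if r: return a
    return None
E
python3 - <<'E'
from bench import *
from h import *
print(sweep(1.76,.40,5,.2,20))
d=capture("side"); cv2.imwrite("pics/s10.png",cv2.resize(d["image"][80:280,220:440],None,fx=3,fy=3,interpolation=cv2.INTER_CUBIC))
E
```

```text
False a 1.49 tang 1.6 rad -2.3 y -4.9 | dp [-0.0002 -0.0007  0.001 ] gap 0.0201 t 26.30
False a 1.22 tang 0.6 rad -3.3 y -5.7 | dp [ 0.0002 -0.0004 -0.0006] gap 0.0203 t 26.73
False a 0.94 tang 0.4 rad -4.2 y -6.7 | dp [ 0.0012  0.0001 -0.0014] gap 0.0202 t 27.49
False a 0.67 tang 3.4 rad -2.1 y -3.7 | dp [ 0.0015  0.0002 -0.0007] gap 0.0204 t 28.12
False a 0.40 tang 1.0 rad -4.2 y -5.0 | dp [ 0.0006 -0.0003 -0.    ] gap 0.0200 t 28.44
None
```

View pics/s10.png

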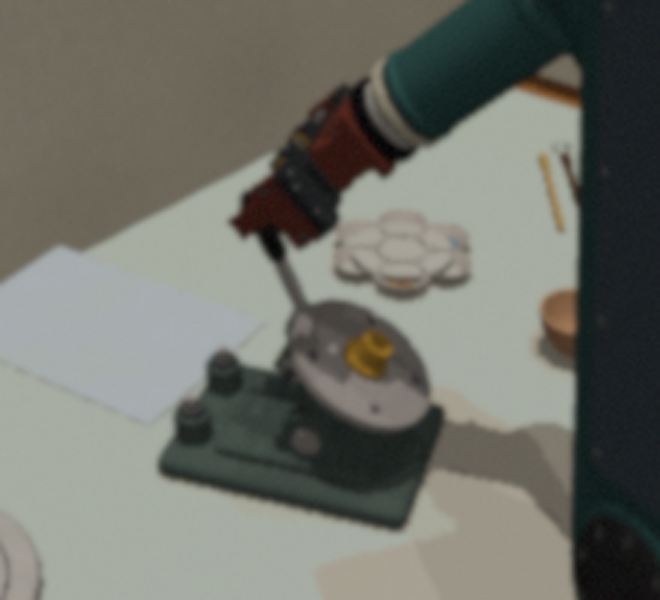

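Run:
```python
from bench import *
from h import *
s=sweep(.40,1.80,5,.2,18)
if s is None:
    sweep(1.80,.40,4,.25,22)
    print("stroke3"); print(sweep(.40,1.80,6,.15,18))
```

```text
False a 0.68 tang -0.4 rad -0.2 y -6.2 | dp [0.0019 0.0003 0.0003] gap 0.0203 t 28.82
False a 0.96 tang -4.1 rad 0.2 y -4.6 | dp [ 0.0012 -0.0001  0.0007] gap 0.0203 t 29.49
False a 1.24 tang -3.3 rad 0.6 y -4.8 | dp [ 0.001  -0.0002  0.0006] gap 0.0205 t 30.24
False a 1.52 tang -2.6 rad 1.8 y -5.1 | dp [ 0.001  -0.0003 -0.0004] gap 0.0202 t 30.68
False a 1.80 tang -1.6 rad 2.4 y -4.1 | dp [ 0.0007 -0.0005 -0.001 ] gap 0.0203 t 31.11
False a 1.45 tang -0.1 rad 5.0 y -3.0 | dp [ 0.0009 -0.0003  0.0018] gap 0.0202 t 31.61
False a 1.10 tang 0.2 rad 3.7 y -5.0 | dp [ 0.0009 -0.0003  0.0011] gap 0.0201 t 32.27
False a 0.75 tang 0.2 rad 3.0 y -5.0 | dp [ 0.0014 -0.      0.0011] gap 0.0203 t 33.29
False a 0.40 tang 0.2 rad 0.6 y -4.4 | dp [-0.     -0.0006  0.0005] gap 0.0202 t 33.62
stroke3
False a 0.63 tang -1.2 rad 1.1 y -6.4 | dp [ 0.0011 -0.      0.0001] gap 0.0201 t 33.98
False a 0.87 tang -4.2 rad 1.0 y -6.4 | dp [ 0.0007 -0.0003 -0.0001] gap 0.0204 t 34.40
False a 1.10 tang -3.2 rad 1.1 y -6.5 | dp [ 0.0003 -0.0005 -0.0001] gap 0.0205 t 35.12
False a 1.33 tang -3.8 rad 1.1 y -6.2 | dp [ 0.0001 -0.0006 -0.0006] gap 0.0201 t 35.62
False a 1.57 tang -17.1 rad -4.5 y -2.9 | dp [-0.0002 -0.0008  0.001 ] gap 0.0204 t 36.01
True a 1.80 tang 1.5 rad -1.2 y -3.1 | dp [0.0048 0.0013 0.0093] gap 0.0202 t 36.26
1.8
```

Run:
```python
from bench import *
from h import *
d=capture("side"); cv2.imwrite("pics/s11.png",cv2.resize(d["image"][80:280,220:440],None,fx=3,fy=3,interpolation=cv2.INTER_CUBIC)); np.savez("s11.npz",**d)
P,u,v=cloud(d); S=(P-o0)@Rs0
m=(abs(S[:,1]+.035)<.012)&(S[:,0]>.04)&(S[:,0]<.1)&(S[:,2]>.08)&(S[:,2]<.16)
q=S[m]; c=q.mean(0); w=np.linalg.svd(q-c,full_matrices=False)[2][0]; w*=np.sign(w[0]); print(m.sum(),c.round(3),"a axis",np.arctan2(w[0],w[2]),"from bolt",np.arctan2(c[0]-.006,c[2]-.109))
p=np.array(current_position()); s=(p-o0)@Rs0; Rt=Rn.from_quat(current_orientation()).as_matrix(); dz=Rt[:,2]@Rs0; g=s-.048*dz
print("grip pt est",g.round(4),"a",np.arctan2(g[0]-.006,g[2]-.109),"r",np.hypot(g[0]-.006,g[2]-.109),"tool at",np.arctan2(-dz[2],dz[0]))
w=capture("wrist"); cv2.imwrite("pics/w11.png",w["image"])
```

```text
117 [ 0.073 -0.035  0.104] a axis 1.6704738270499047 from bolt 1.6458058846163963
grip pt est [ 0.1354 -0.0406  0.0907] a 1.7113546068614034 r 0.1306414545091397 tool at 1.7429467361917361
```

View pics/s11.png

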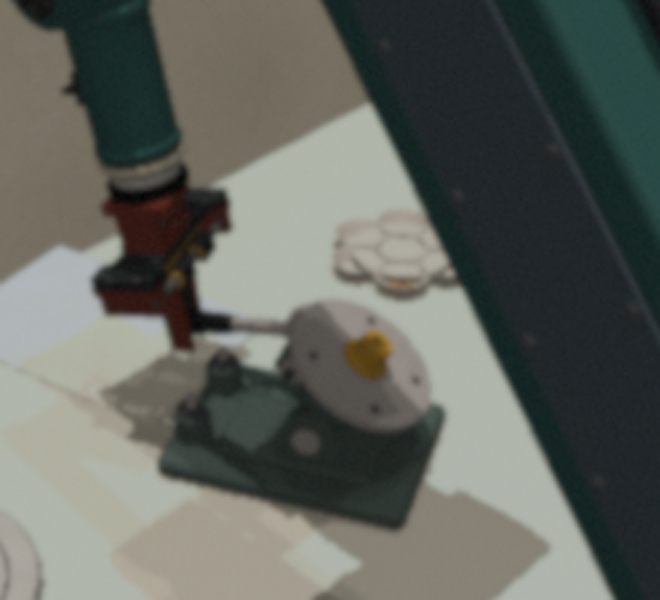

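View pics/w11.png

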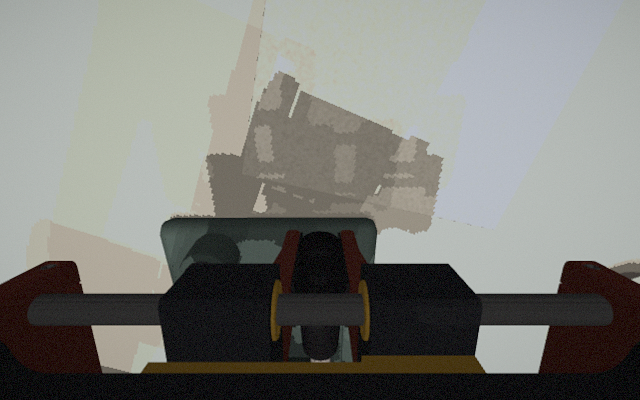

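It stalled with 17 N or more at the grip, short of the lever's own lower stop, which suggests the bolt is tight. To confirm, I'll back up about 0.7 rad and drive again. If it is tight, the lever must stall about one tooth earlier.

Run:
```python
from bench import *
from h import *
sweep(1.71,1.0,3,.2,22)
print("drive"); s=sweep(1.0,1.72,8,.1,14); print(s)
p=np.array(current_position()); st=(p-o0)@Rs0; Rt=Rn.from_quat(current_orientation()).as_matrix(); dz=Rt[:,2]@Rs0; g=st-.048*dz
print("a",np.arctan2(g[0]-.006,g[2]-.109),"tool",np.arctan2(-dz[2],dz[0]))
d=capture("side"); cv2.imwrite("pics/s12.png",cv2.resize(d["image"][80:280,220:440],None,fx=3,fy=3,interpolation=cv2.INTER_CUBIC))
P,u,v=cloud(d); S=(P-o0)@Rs0
m=(abs(S[:,1]+.035)<.012)&(S[:,0]>.04)&(S[:,0]<.1)&(S[:,2]>.08)&(S[:,2]<.16)
q=S[m]; c=q.mean(0); w=np.linalg.svd(q-c,full_matrices=False)[2][0]; w*=np.sign(w[0]); print("lever axis",np.arctan2(w[0],w[2]),np.arctan2(c[0]-.006,c[2]-.109))
```

```text
False a 1.47 tang -1.0 rad 4.9 y -1.8 | dp [ 0.0009 -0.0004  0.0031] gap 0.0204 t 36.77
False a 1.24 tang 0.3 rad 4.5 y -1.6 | dp [ 0.0004 -0.0006  0.003 ] gap 0.0199 t 37.15
False a 1.00 tang -1.9 rad 5.8 y -2.3 | dp [ 0.0006 -0.0005  0.002 ] gap 0.0205 t 37.77
drive
False a 1.09 tang -12.5 rad 0.9 y -4.2 | dp [ 0.0008 -0.0003  0.0014] gap 0.0203 t 38.10
False a 1.18 tang -24.6 rad -2.2 y -1.3 | dp [ 0.0005 -0.0005  0.0023] gap 0.0201 t 38.39
False a 1.27 tang -5.3 rad 0.4 y -3.3 | dp [ 0.0007 -0.0005  0.0015] gap 0.0204 t 38.67
False a 1.36 tang -0.1 rad 5.1 y -3.9 | dp [ 0.0012 -0.0002  0.0001] gap 0.0202 t 38.94
False a 1.45 tang -2.6 rad 4.4 y -4.5 | dp [ 0.0012 -0.0002  0.    ] gap 0.0204 t 39.22
False a 1.54 tang -15.6 rad -0.1 y -1.8 | dp [ 0.001  -0.0002  0.0016] gap 0.0202 t 39.49
False a 1.63 tang -23.2 rad -2.8 y 0.4 | dp [ 0.0013 -0.0002  0.0032] gap 0.0202 t 39.77
False a 1.72 tang 0.3 rad 4.4 y -4.9 | dp [ 0.0012 -0.0002  0.001 ] gap 0.0202 t 40.04
None
a 1.7112544289298819 tool 1.7168677500499796
lever axis 1.633944639981265 1.6298020029226081
```

View pics/s12.png

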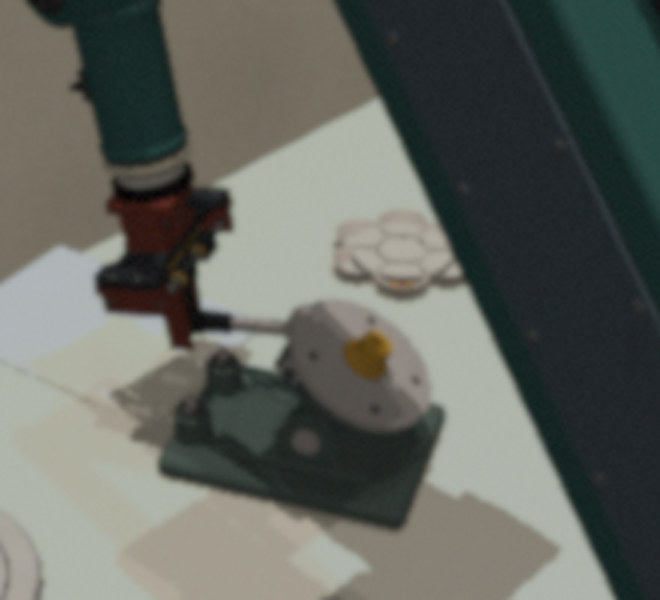

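Force now builds to about 24 N and releases with a ~0.42 rad period. In earlier strokes it was a steady 3–4 N. That means the pawl is skipping on a bolt that won't turn, so it's tight. Releasing, retreating and checking.

Run:
```python
from bench import *
from h import *
move_gripper(.05); print(current_force(),current_clock())
Rt=Rn.from_quat(current_orientation()).as_matrix(); p=np.array(current_position())
servo_line(list(p-Rt[:,2]*.13),None,rate=.15)
n=Rs0@[-.5,0,.8660254]; q=quat(-n,-Rs0[:,1])
move_ptp(list(M0+n*.22),list(q)); sleep(.3)
print(current_position(),current_force(),current_clock())
d=capture("wrist"); np.savez("w13.npz",**d); cv2.imwrite("pics/w13.png",d["image"])
Rt=Rn.from_quat(q).as_matrix(); P,u,v=cloud(d); pl=plate(d,M0,n); print({k:np.round(x,4).tolist() for k,x in pl.items() if k in("n","centre","r")})
L=(P-pl["centre"])@Rt; h=-L[:,2]; r=np.hypot(L[:,0],L[:,1])
for lo,hi in ((.016,.0215),(.009,.0145),(.03,.06)):
    k=(r>lo)&(r<hi)&(abs(h)<.06); print(lo,hi,k.sum(),np.percentile(h[k],[5,25,50,75,95]).round(4))
d=capture("top"); np.savez("t13.npz",**d); cv2.imwrite("pics/t13.png",d["image"])
for o in("bowl","palette","wheel_head"): print(o,[(x["xy"],round(x["conf"],2)) for x in spot_in("top",o)][:2])
d=capture("side"); cv2.imwrite("pics/s13.png",d["image"])
```

```text
[-0.01657613 -0.19002577  0.32247147] 40.7417
[ 0.3884456  -0.07618761  0.3082336 ] [-0.3161806  -0.22989267  0.41803983] 43.4333
{'n': [-0.4636, -0.1896, 0.8655], 'centre': [0.4901, -0.0347, 0.1175], 'r': 0.0712}
0.016 0.0215 296 [0.0047 0.0055 0.0059 0.0064 0.0075]
0.009 0.0145 265 [-0.0552  0.0252  0.0259  0.0264  0.0272]
0.03 0.06 4403 [-0.0013 -0.0005  0.0001  0.0006  0.0014]
bowl [([411.3, 228.6], 0.76)]
palette [([414.7, 162.4], 0.83)]
wheel_head [([226.6, 156.9], 0.73), ([323.5, 196.3], 0.17)]
```

View pics/w13.png

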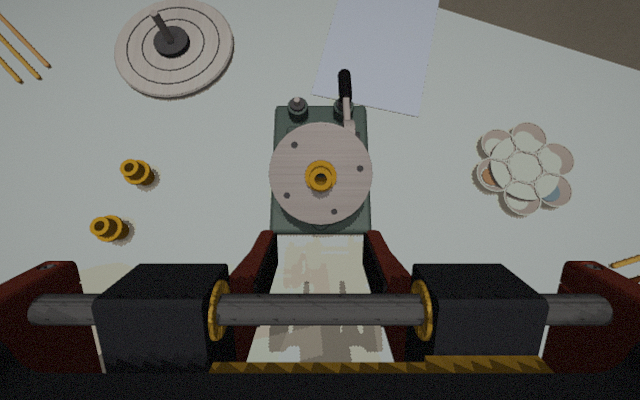

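View pics/t13.png

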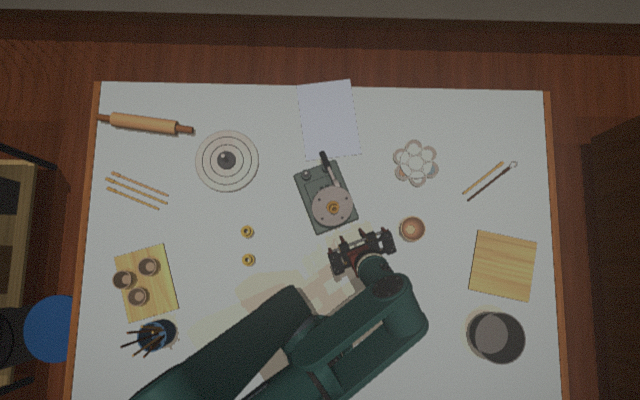

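The sleeve is still flush and the other objects are where they were. There's time left, so I'll check the bolt's mark if the pose is reachable.

Run:
```python
from bench import *
from h import *
hd=o0+Rs0@np.array([.006,-.052,.109])
for el in(.43,.6,.75):
  for tx in (0,.4,-.4):
    z=np.array([tx,np.sqrt(1-el*el),-el]); z/=np.linalg.norm(z); z=Rs0@z; q=quat(z,Rs0[:,0]); p=hd-z*.11
    r=inverse_kinematics(list(p),list(q)); print(el,tx,None if r is None else np.round(r,2),p.round(3))
print(np.round(current_joint_pos(),2))
d=dict(np.load("w13.npz")); print(proj(d,hd))
```

```text
0.43 0 [-0.66  1.02  0.91  0.59  2.2  -0.96] [ 0.604 -0.152  0.156]
0.43 0.4 [-0.86  0.88  1.29  0.72  1.91 -1.12] [ 0.563 -0.161  0.153]
0.43 -0.4 [-0.47  1.21  0.5   0.47  2.53 -0.88] [ 0.639 -0.13   0.153]
0.6 0 [-0.63  0.87  1.02  0.49  2.05 -0.97] [ 0.599 -0.141  0.175]
0.6 0.4 [-0.84  0.73  1.39  0.66  1.77 -1.16] [ 0.559 -0.151  0.17 ]
0.6 -0.4 [-0.44  1.06  0.63  0.34  2.38 -0.89] [ 0.635 -0.12   0.17 ]
0.75 0 [-0.58  0.72  1.13  0.4   1.89 -0.96] [ 0.594 -0.127  0.191]
0.75 0.4 [-0.8   0.58  1.5   0.61  1.61 -1.2 ] [ 0.554 -0.138  0.185]
0.75 -0.4 [-0.39  0.93  0.76  0.22  2.22 -0.86] [ 0.629 -0.107  0.185]
[-0.93 -0.27  2.03  0.53  1.28  0.12]
[[355.47036752 138.21220002]]
```

Run:
```python
from bench import *
from h import *
hd=o0+Rs0@np.array([.006,-.052,.109]); el=.6
z=np.array([.4,np.sqrt(1-el*el),-el]); z/=np.linalg.norm(z); z=Rs0@z; q=quat(z,Rs0[:,0]); p=hd-z*.14
move_ptp(list(p),list(q)); 
d=capture("wrist"); np.savez("w14.npz",**d); print(current_clock(),current_force(),proj(d,hd))
c=proj(d,hd)[0].astype(int); x0,y0=max(c[0]-80,0),max(c[1]-60,0)
cv2.imwrite("pics/w14.png",cv2.resize(d["image"][y0:y0+120,x0:x0+160],None,fx=5,fy=5,interpolation=cv2.INTER_CUBIC))
```

```text
44.9833 [-0.03190667  0.6235889   0.10666748] [[318.69174463 187.087309  ]]
```

View pics/w14.png

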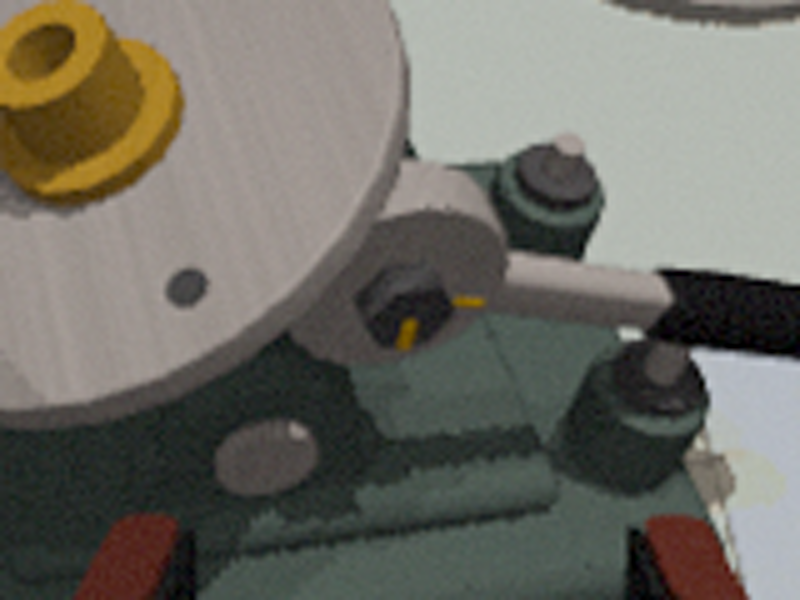

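Run:
```python
from h import *
d=dict(np.load("w14.npz")); K=d["intrinsics"]; C=-d["R"].T@d["t"]
hd=o0+Rs0@np.array([.006,-.052,.109]); c=proj(d,hd)[0].astype(int); x0,y0=c[0]-80,c[1]-60
im=cv2.cvtColor(d["image"],cv2.COLOR_BGR2HSV)
P,u,v=cloud(d); S=(P-o0)@Rs0
m=(abs(u-(x0+81))<4)&(abs(v-(y0+59))<4); print("head face y",np.median(S[m,1]),S[m].mean(0))
def hit(px,y):
    r=d["R"].T@np.array([(px[0]-K[0,2])/K[0,0],(px[1]-K[1,2])/K[1,1],1]); r=r@Rs0; c=(C-o0)@Rs0
    return c+r*(y-c[1])/r[1]
ye=(im[...,0]>15)&(im[...,0]<35)&(im[...,1]>130)&(im[...,2]>100)
n,lab,st,cen=cv2.connectedComponentsWithStats(ye.astype(np.uint8))
for i in range(1,n):
    if st[i,4]>3 and abs(cen[i][0]-c[0])<40 and abs(cen[i][1]-c[1])<30:
        for y in (np.median(S[m,1]),-.048):
            X=hit(cen[i],y); print(i,st[i,4],((cen[i]-[x0,y0])*5).round(),X.round(4),"a",np.arctan2(X[0]-.006,X[2]-.109).round(2),"r",np.hypot(X[0]-.006,X[2]-.109).round(4))
# axis of head centre in image
for px in ((405,300),(408,318),(404,345)):
    X=hit((x0+px[0]/5-.4,y0+px[1]/5-.4),np.median(S[m,1])); print(px,X.round(4))
```

```text
head face y -0.056471285124555175 [ 0.00351143 -0.05603111  0.11563495]
68 9 [465. 298.] [ 0.0184 -0.0565  0.1133] a 1.24 r 0.0131
68 9 [465. 298.] [ 0.0241 -0.048   0.103 ] a 1.89 r 0.0191
69 11 [405. 333.] [ 0.0063 -0.0565  0.103 ] a 3.1 r 0.006
69 11 [405. 333.] [ 0.0115 -0.048   0.0923] a 2.82 r 0.0176
(405, 300) [ 0.003  -0.0565  0.1152]
(408, 318) [ 0.0052 -0.0565  0.1089]
(404, 345) [ 0.0065 -0.0565  0.0993]
```

The bolt's mark points almost straight down, about 2.9–3.1 rad from up. That agrees with the 3.1 solid stop, assuming the mark points up at zero. Handing in.

Run:
```python
from bench import *
print(current_force(),current_qvel(),current_clock()); print(close_job())
```

```text
[-0.03190667  0.6235889   0.10666748] [ 0.00030991 -0.02266658  0.00334497 -0.0003848   0.00150928 -0.00255943] 44.9833
the job is handed in; nothing more can be done
None
```

The sleeve is pressed home and the pinch bolt is tight. I let go of the lever and handed the job in at about 45 s, with the robot touching nothing.

**Sleeve:** I took the leftmost of the three look-alikes and pressed it in until it stopped hard at the expected depth. Measured again after the lever work, its shoulder top is 5.9 mm above the plate (nominal 6) and its hub top 25.9 mm (nominal 26), so it sits flush.

**Bolt:** I worked the lever with three drive strokes. The first two met only a light, steady load (up to about 4 N); in the third the force rose past 17 N. One more check stroke built to about 24 N and released at roughly one-tooth spacing, so the ratchet was skipping on a bolt that would not turn. At the end the yellow mark read about 2.9–3.1 rad, against a solid stop at 3.1. That reading assumes the mark points up at zero, which I could not confirm.

**Other things:** In the top camera the bowl, palette and wheel head are within 2 pixels of where they started.

**What disagreed along the way:**
- **First grasp:** it closed on nothing, because the fingertips are about 24 mm short of the stated TCP. I regripped lower.
- **First grip on the lever:** it looked shallow, with a 20 mm gap on the 22 mm grip. Going deeper changed the reading little, but the grip held.

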